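# Set the buzzer and start the shogi clock

### The arm

A 6-joint arm with a two-finger parallel gripper is mounted at the origin on the work surface. World frame = base frame: x ahead of the robot, y to its left, z up, the work surface at z = 0. Lengths are in mm, angles in degrees, forces in N, time in s.
With the tool pointing down it reaches from about 325 to 925 mm from the base axis. Payload 3.1 kg.
Tool frame: the origin (TCP) lies at the very end of the fingers, on their centre line; the grasp point (between the pads) lies grasp_offset behind it (grasp_offset is the distance from the TCP to the grasp point, in mm); z points along the fingers, y is the line along which they close (so a half turn about z gives the same grasp; the last joint's range is limited). The gripper opens to 85 mm and grips with 20 to 120 N. Pads are 22 mm wide; open, the fingers measure 114 mm over their backs; the gripper's body (76 mm by 85 mm) begins 54 mm behind the grasp point. The pads swing forward as they close: fully open they stand 13 mm farther back than shut.
Start: joints at [-79.824, 12.427, 92.441, -0, 75.132, -6.429], TCP at [178.621, -598.944, 231.3] pointing down, gripper open.
Joint ranges: [-157.48, 157.48], [-44.54, 120.13], [17.64, 146.25], [-64.5, 244.5], [7.68, 150.69], [-147.95, 147.95]. Speed limits (degrees/s): [159.86, 159.86, 180, 180, 180, 180].

### API

Orientations are given as [roll, pitch, yaw] about the fixed x, y, z axes, in that order (R = Rz(yaw) Ry(pitch) Rx(roll)).
In Python, from station import * gives the robot as it stands. Calls block until the motion is done:
- goto(position, orientation): joint-space move of the TCP to a pose.
- move_l(position, attitude=None, speed=150): straight line of the TCP; attitude=None keeps the orientation; speed is the mean speed in mm/s.
- move_j(angles): joint-space move.
- grip(opening, squeeze=None): finger opening in mm; squeeze is the grip in N (None keeps the last); returns when the fingers have stopped.
- wait(seconds).
- solve_ik(position, orientation): joint angles nearest the present ones, or None.
- get_obs(): the state.
- get_image(name): name is "side" or "top" or "wrist"; returns the picture (480x640x3 uint8, red, green, blue); there is no depth.
- get_calibration(name): a dict with "fx", "fy", "cx", "cy" (pixels), "R" (3x3) and "t" (3): a world point X has camera coordinates R X + t; the wrist camera has in their place "mount" (4x4, takes a point from camera to tool coordinates, whose origin is the TCP and whose axes are the flange's). Camera axes: x right, y down, z forward; pixel columns grow to the right and rows downward; lengths in mm; the calibration is good to about 2 mm. A picture is of the moment at which its call begins: read the wrist's pose just before it. get_calibration takes no time and is no camera call.
A pose or a line that the arm cannot do raises Unreachable and nothing moves.
- sign_off(): hands the job in; it is judged then, once.
Trained networks look in the newest picture that a camera, given by its name, has taken for a name from the list of things; names that differ only in an ending like _2 or _b are one class to them, and where a whole thing is asked for, a point or a joint stands for the part that bears it (a point fixed in the world has none). Each returns a list of dicts, best first, with "score" (0 to 1); they miss things now and then, are a little off and sometimes report something else, mostly with a low value. They report only what shows in the picture. A call takes as long as a camera call. They do not tell look-alikes from the thing itself.
- spot_in(name, camera): "extent" ([centre column, centre row, width, height] in pixels, round what is visible of it).
- regions_of(name, camera): "region" (480x640 bool, what is visible of it) and "extent" ([centre column, centre row, width, height] in pixels, round what is visible of it).
The state is a dict: "t": time; "joint_pos": joint angles; "qvel": joint speeds; "effort": joint torques, N m; "tcp_pos": TCP position; "ee_rot": TCP orientation; "wrist_force": force on the tool from outside, world axes, zero at the start; "moment": the same for the moment, N m; "grip_width": finger opening in mm; "grip_force": force on a finger pad.
Only numpy, scipy, OpenCV 4.12 (cv2) and the standard library are available. Lean on these libraries where they do the work, as an engineer would, in place of code of your own. Each camera call takes 0.05 s, during which the arm holds its last target. There are 200 camera calls.

### The job

The game is about to start. Leaving the game clock standing where it is on the open flap, roll its buzzer wheel up to the fourth click, so that the white line on the wheel stands at the green dot; after that, press the raised pale pad of the rocker, under the cabinet's overhanging top, so that the rocker snaps right over and the other player's time runs. Do not bump the cabinet or disturb the things on its flap.

Things in the scene. Friction and masses are not known exactly. Their poses are not given: they have to be found in the camera images.
- cabinet: Dark elm cabinet, fixed, 500 mm wide, 332 high, flap front open as a shelf. Origin: on the tatami under the middle of the opening; +x goes into the cabinet. The level flap's top is at z = 65 mm, x = -245 to 0, y = -248 to 248. The top board, 22 mm thick, underside at z = 310, overhangs the opening to x = -55 over the full width.
- top_edge (a point): Middle of the lower front edge of the cabinet's overhanging top board, 310 mm above the tatami (axes as the cabinet's).
- clock: Dark grey game clock on rubber feet, loose on the flap, 0.8 kg. Origin: centre of underside. y (-100 to 100 mm) is its long axis and points out of the cabinet; the -y end is under the overhang. x from -60 to 50; two displays face -x. Rear ridge (x -2 to 48) 76 mm high bears the rocker; the sloping face before it is at most 61 high; the wheel's deck (x -59 to 1, y 55 to 93) is flat, 50 high.
- rocker (a joint): Silver seesaw bar on top of the clock along its y axis, 190 mm long; pivot along x at x = 23, z = 92 mm of the clock. Rests at -0.13 rad (pale pad, at the -y end, raised; black pad down) or +0.13 rad (pale pad down), held by an over-centre spring: 2 to 4 N on a pad moves it; past 0 it snaps over by itself.
- pale_pad (a point): Top centre of the rocker's ivory pad (38 x 46 mm), 72 mm from the pivot at the clock's -y end, under the overhang; raised at the start, about 114 mm above the flap; falls about 19 mm when the rocker snaps over.
- dark_pad (a point): Top centre of the rocker's black pad (38 x 46 mm), 72 mm from the pivot at the clock's +y end; down at the start.
- buzzer_wheel (a joint): Knurled thumbwheel, axle along the clock's y. 0 = off; one click per 0.349 rad (9.8 mm of rim), click 4 = 1.396, end stop just past click 5. Grows as the crest moves to the clock's +x (away from the displays). Detents pull it into the nearest click; about 1.5 N on the rim turns it, by finger friction. Starts at click 0, 1 or 2. Its white line, seen from above, stands at one of six deck dots.
- wheel_crest (a point): Highest point of the wheel's rim (wheel 56 mm across, 15 wide, 12 proud of the deck), mid-width, 62 mm above the clock's underside, at x = -26, y = 70 mm of the clock; axes as the clock's, does not turn. Six dots on the deck on its +y side show clicks 0 (nearest the displays' front edge, -x) to 5; the larger green one is click 4.
- piece_case: Yellow boxwood piece case, 92 x 77 x 55 mm, loose on the flap beside the clock; origin centre of its underside.
- jar: Lidded celadon jar, 72 mm across, 95 mm high, loose on the flap beside the clock; origin centre of its underside.
- brass_weight: Brass scale weight, 38 mm across, 50 mm high, loose on the flap; origin centre of its underside.
- comb: Tortoiseshell-finish comb lying flat on the flap, 110 x 40 x 6 mm; origin centre of its underside.
There are look-alikes about, which are no part of the job. Of the things that look like the clock, the larger one is meant.

How it is judged:
By the outcome, as a careful person would: the job done as asked, in the order asked, and still so for the second after the job is handed in, with the robot touching nothing.
It also fails if it takes over 45 s, if anything falls off the work surface, if the arm or the gripper's body presses on something with over 40 N, if the wrist force passes 120 N, or if a joint passes its speed limit or range.

## Working session

There is one attempt and no reset: what is moved stays moved. The work goes in short steps, each a Python script; the robot and the scene stay as the last script left them, time stands still between calls to the robot, and variables do not carry over. Pictures are saved under pics/ and viewed, at most 10 in all, crops included, and the job is handed in when it is done.

```bash
ls; mkdir -p pics
python3 - <<'E'
from station import *
import cv2,numpy as np
for c in ["side","top"]:
    im=get_image(c); cv2.imwrite(f"pics/{c}0.png",im[:,:,::-1])
    k=get_calibration(c); print(c,{a:np.round(b,3).tolist() for a,b in k.items()})
    for n in ["cabinet","clock","rocker","pale_pad","dark_pad","buzzer_wheel","wheel_crest","piece_case","jar","brass_weight","comb"]:
        print(n,[(np.round(d["extent"],0).tolist(),round(d["score"],2)) for d in spot_in(n,c)])
print(get_obs())
E
```

```text
pics
side {'fx': 532.483, 'fy': 532.483, 'cx': 314.29, 'cy': 239.998, 'R': [[0.98, -0.2, -0.004], [-0.153, -0.736, -0.659], [0.129, 0.646, -0.752]], 't': [-453.994, 539.307, 681.285]}
cabinet [([292.0, 292.0, 417.0, 376.0], 0.71)]
clock [([335.0, 389.0, 99.0, 159.0], 0.91)]
rocker [([316.0, 378.0, 53.0, 131.0], 0.68), ([410.0, 337.0, 29.0, 30.0], 0.21)]
pale_pad [([314.0, 377.0, 49.0, 128.0], 0.76), ([291.0, 292.0, 417.0, 376.0], 0.74), ([335.0, 390.0, 100.0, 154.0], 0.65), ([197.0, 398.0, 68.0, 41.0], 0.42)]
dark_pad [([316.0, 376.0, 54.0, 131.0], 0.65), ([289.0, 291.0, 417.0, 376.0], 0.27)]
buzzer_wheel [([356.0, 424.0, 35.0, 15.0], 0.8)]
wheel_crest [([335.0, 388.0, 98.0, 158.0], 0.26)]
piece_case [([428.0, 398.0, 73.0, 84.0], 0.88)]
jar [([192.0, 451.0, 53.0, 57.0], 0.59)]
brass_weight [([409.0, 337.0, 25.0, 31.0], 0.86)]
comb [([195.0, 399.0, 66.0, 39.0], 0.95), ([314.0, 376.0, 49.0, 131.0], 0.44)]
top {'fx': 531.372, 'fy': 531.372, 'cx': 318.325, 'cy': 239.716, 'R': [[-0.027, -0.999, 0.023], [-0.989, 0.023, -0.148], [0.147, -0.026, -0.989]], 't': [423.474, 545.149, 1018.315]}
c
[... 632 characters left out ...]
brass_weight []
comb []
{'t': 1.2, 'joint_pos': array([-7.98243421e+01,  1.24264060e+01,  9.24410518e+01, -5.52680250e-05,
        7.51314266e+01, -6.42723561e+00]), 'qvel': array([ 0.07003817, -0.02939218, -0.01132715, -0.02399366,  0.09885382,
        0.02239402]), 'effort': array([-1.94683453e-04, -3.96891654e+01, -3.04251909e+01, -4.47109596e-05,
        9.20704042e-04,  2.34277553e-05]), 'tcp_pos': array([ 178.62324527, -598.94698049,  231.31124539]), 'ee_rot': array([1.79998897e+02, 1.77966579e-04, 1.66029077e+01]), 'wrist_force': array([-0.13368795, -0.28367943,  0.12456397]), 'moment': array([-0.00943017,  0.01133459,  0.01207482]), 'grip_force': 0.0, 'grip_width': 85.46859774976569}
```

View pics/side0.png

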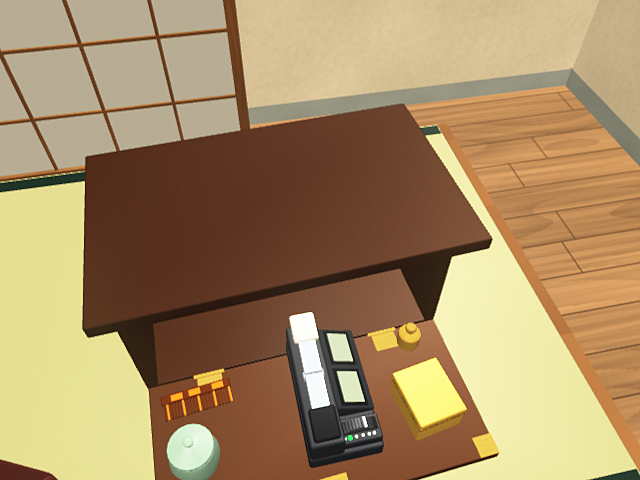

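View pics/top0.png

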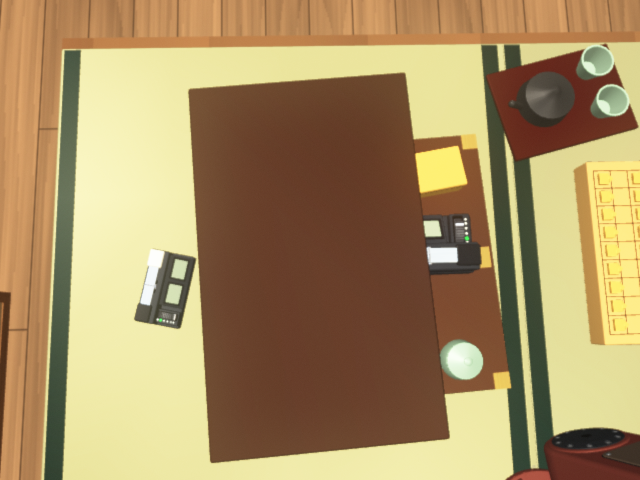

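Side view: the clock stands on the flap at (335,389), with its pale pad at (302,325) and its wheel and dots at (352,425)–(365,435). The comb, jar, weight and case stand around it. In the top view the two clock candidates are (453,243) and (166,290). The first is meant, because it is larger and stands on the flap. The second is a small one on the tatami behind the cabinet. I'll confirm this in one enlarged crop.

```bash
cat > h.py <<'E'
from station import *
import cv2,numpy as np
def ray(c,uv,z):
    k=get_calibration(c);R=np.array(k["R"]);o=-R.T@np.array(k["t"])
    d=R.T@np.array([(uv[0]-k["cx"])/k["fx"],(uv[1]-k["cy"])/k["fy"],1]);return o+d*(z-o[2])/d[2]
def proj(c,X):
    k=get_calibration(c);p=np.array(k["R"])@np.array(X,float)+k["t"]
    return np.array([k["fx"]*p[0]/p[2]+k["cx"],k["fy"]*p[1]/p[2]+k["cy"]])
E
python3 - <<'E'
from h import *
im=cv2.imread("pics/side0.png")[300:475,260:480]
cv2.imwrite("pics/crop1.png",cv2.resize(im,None,fx=3.4,fy=3.4,interpolation=cv2.INTER_CUBIC))
for n,c,uv,z in [("boardFR top","top",(405,73),332),("boardFL top","top",(447,438),332),("BR","top",(189,90),332),("BL","top",(211,461),332),
 ("flapR","top",(477,135),65),("flapL","top",(509,388),65),("boardFL side","side",(84,330),310),("boardFR side","side",(490,245),310),("clock corner +y-x","top",(472,214),115),
 ("jar","side",(193,451),120),("weight","side",(409,337),90)]:
    print(n,np.round(ray(c,uv,z),0))
E
```

```text
boardFR top [760. 281. 332.]
boardFL top [236. 251. 332.]
BR [739. 602. 332.]
BL [217. 568. 332.]
flapR [756.  88.  65.]
flapL [263.  62.  65.]
boardFL side [232. 259. 310.]
boardFR side [769. 286. 310.]
clock corner +y-x [585. 125. 115.]
jar [325. 161. 120.]
weight [684. 290.  90.]
```

View pics/crop1.png

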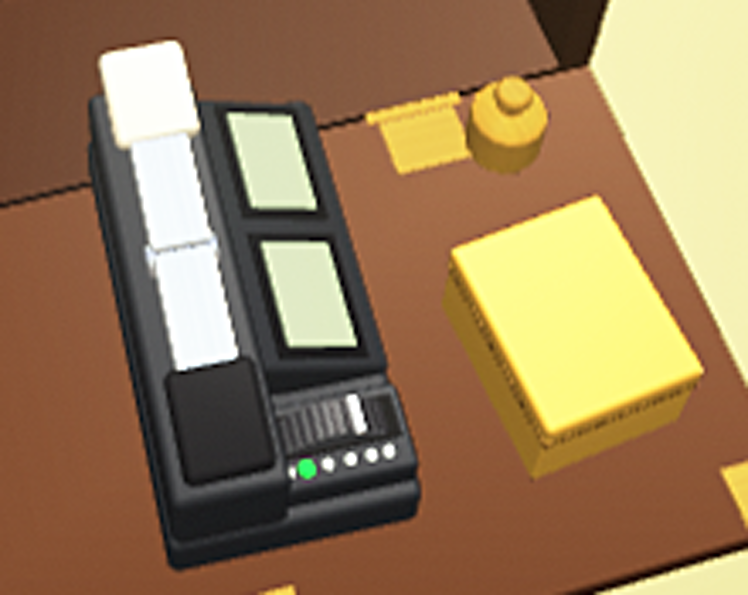

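The crop confirms the clock on the flap as the one: its rocker's pale pad is raised at crop (149,92) and its black pad at (217,420). The white line at (356,414) runs to the second dot from the right (371,454), so click 1. The green dot is at (307,468).

Run:
```python
from h import *
from scipy.optimize import least_squares
L=np.array([[23,-69.8,113.8],[23,73,95.2],[-40,70,58]]);uv=np.array([[149,92],[217,420],[356,414]])/3.4+[260,300]
def W(p,L=L):
    c,s=np.cos(p[2]),np.sin(p[2]);return L@np.array([[c,-s,0],[s,c,0],[0,0,1]]).T+[p[0],p[1],65]
r=least_squares(lambda p:np.ravel([proj("side",X) for X in W(p)]-uv),[550,180,3.14])
p=r.x;print(p[:2],np.degrees(p[2]),r.fun.round(1))
print("crest,pale,dark,green",W(p,np.array([[-26,70,62],[23,-69.8,113.8],[23,73,95.2]])).round(1))
np.save("clock.npy",p)
f=[ray("top",(405,73),332),ray("top",(447,438),332)];print(np.degrees(np.arctan2(*(f[0]-f[1])[1::-1])))
cr=W(p,np.array([[-26,70,62]]))[0]
k=get_calibration("wrist");print(np.round(k["mount"],3).tolist(),k["fx"])
yaw=np.degrees(p[2])
for y in (yaw,yaw-90,yaw+90,yaw-180):
    print(y,solve_ik((cr+[0,0,60]).tolist(),[180,0,y]))
# pressing pose options: tilt a about clock x, pointing into cabinet
pale=W(p,L)[0]
from scipy.spatial.transform import Rotation as Ro
c,s=np.cos(p[2]),np.sin(p[2]);ins=-np.array([-s,c,0])  # -clock y
for a in (45,60,70,80):
    z=np.sin(np.radians(a))*ins-np.cos(np.radians(a))*np.array([0,0,1])
    side=np.cross([0,0,1],ins)
    for nm,y in (("h+",side),("h-",-side),("v+",np.cross(z,side)),("v-",-np.cross(z,side))):
        R=Ro.from_matrix(np.c_[np.cross(y,z),y,z]);e=R.as_euler("xyz",degrees=True)
        q=[solve_ik((pale+[0,0,d]).tolist(),e.tolist()) for d in (20,-25)]
        print(a,nm,e.round(1),[None if t is None else np.round(t) for t in q])
```

```text
[529.38020028 220.54560269] 180.0761244102576 [-0.6 -0.3 -0.5 -0.6  1.1  0.8]
crest,pale,dark,green [[555.5 150.6 127. ]
 [506.3 290.3 178.8]
 [506.5 147.5 160.2]]
3.3259573307863497
[[0.0, -0.95, -0.311, 79.383], [1.0, 0.0, 0.0, -0.207], [-0.0, -0.311, 0.95, -143.831], [0.0, 0.0, 0.0, 1.0]] 385.35329329098954
180.0761244102576 [  8.18136115   8.85300298 101.55128752   0.          69.5957095
 -81.89476326]
90.07612441025759 [ 8.18136115e+00  8.85300298e+00  1.01551288e+02 -2.54444375e-14
  6.95957095e+01  8.10523674e+00]
270.0761244102576 None
0.07612441025759153 [ 8.18136115e+00  8.85300298e+00  1.01551288e+02 -2.54444375e-14
  6.95957095e+01  9.81052367e+01]
45 h+ [180.   45.  -89.9] [None, None]
45 h- [180.  -45.   90.1] [array([  1.,   7., 113.,  49.,  69., -22.]), array([  1.,  11., 114.,  51.,  66., -26.])]
45 v+ [ 135.     0.  -179.9] [array([   1.,    7.,  113.,   49.,   69., -112.]), array([   1.,   11.,  114.,   51.,   66., -116.])]
45 v- [-1.35e+02  0.00e+00  1.00e-01] [array([  1.,   7., 113.,  49.,  69.,  68.]), array([  1.,  11., 114.,  51.,  66.,  64.])]
60 h+ [-180.  
[... 764 characters left out ...]
17.,  116.,   70.,   82., -133.]), array([  -7.,   23.,  115.,   71.,   80., -138.])]
70 v- [-1.1e+02  0.0e+00  1.0e-01] [array([ -7.,  17., 116.,  70.,  82.,  47.]), array([ -7.,  23., 115.,  71.,  80.,  42.])]
80 h+ [180.   80.  -89.9] [array([ -9.,  23., 115.,  77.,  88., 131.]), array([ -9.,  29., 115.,  77.,  87., 126.])]
80 h- [-180.   -80.    90.1] [array([ -9.,  23., 115.,  77.,  88., -49.]), array([ -9.,  29., 115.,  77.,  87., -54.])]
80 v+ [ 100.     0.  -179.9] [array([  -9.,   23.,  115.,   77.,   88., -139.]), array([  -9.,   29.,  115.,   77.,   87., -144.])]
80 v- [-100.     0.     0.1] [array([ -9.,  23., 115.,  77.,  88.,  41.]), array([ -9.,  29., 115.,  77.,  87.,  36.])]
```

Run:
```python
from h import *
grip(0,20)
goto([563,148.6,215],[180,0,0])
o=get_obs();im=get_image("wrist");cv2.imwrite("pics/w1.png",im[:,:,::-1])
print(o["t"],o["tcp_pos"],o["grip_width"],o["wrist_force"])
for n in ["buzzer_wheel","dark_pad"]: print(n,[(np.round(d["extent"]).tolist(),d["score"]) for d in spot_in(n,"wrist")])
from scipy.spatial.transform import Rotation as Ro
k=get_calibration("wrist");M=np.array(k["mount"]);R=Ro.from_euler("xyz",o["ee_rot"],degrees=True).as_matrix()
p=np.load("clock.npy")
for n,X in [("crest",[555.5,150.6,127]),("darkpad",[506.5,147.5,160.2]),("tip",o["tcp_pos"]) ]:
    q=M[:3,:3].T@(R.T@(np.array(X)-o["tcp_pos"])-M[:3,3]);print(n,k["fx"]*q[0]/q[2]+k["cx"],k["fy"]*q[1]/q[2]+k["cy"])
```

```text
4.9167 [563.28359581 147.8596962  215.05144113] 0.14655451741294362 [ 0.17954304  0.0413482  -0.03871897]
buzzer_wheel [([313.0, 253.0, 24.0, 65.0], 0.65)]
dark_pad [([147.0, 368.0, 268.0, 78.0], 0.96), ([184.0, 300.0, 346.0, 222.0], 0.38)]
crest 316.35573396384234 258.4858056584925
darkpad 321.33298238092505 354.5080223404692
tip 320.77684181098704 315.060185754936
```

View pics/w1.png

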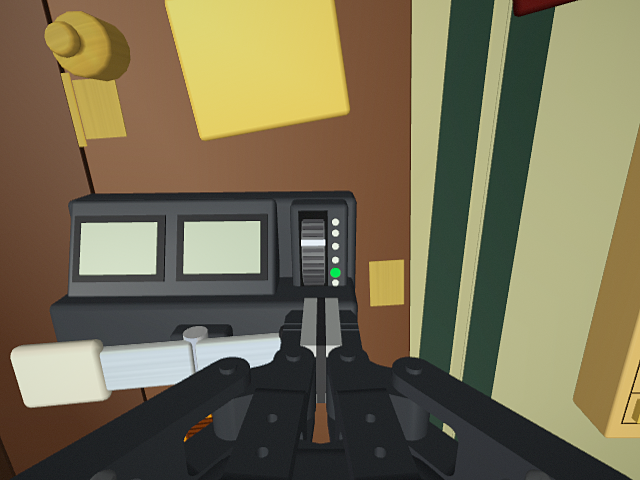

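The wrist view shows the wheel at (313,253), with its white line at about (313,242). The dots run from (335,222) to (335,283), with green at (335,272). Allowing for parallax, that is click 1. I'll do one stroke of about one click and look again.

```bash
cat >> h.py <<'E'
Y=148.6
def line():
    o=get_obs();im=get_image("wrist");s=im[212:292,307:320].min(axis=2).mean(axis=1)
    w=np.clip(s-150,0,None);return (212+np.arange(80)@w/w.sum() if w.sum()>0 else None), im
def down(x,z0,F):
    z=z0
    while z>123:
        move_l([x,Y,z],speed=40)
        f=get_obs()["wrist_force"][2]
        if f>F: break
        z-=0.5
    return z,f
def stroke(x0,d,z0,F=4,n=4):
    move_l([x0,Y,z0],speed=120)
    z,f=down(x0,z0,F);print("contact",z,f)
    for i in range(n):
        move_l([x0-d*(i+1)/n,Y,z],speed=40);print(get_obs()["wrist_force"].round(1))
    move_l([x0-d,Y,z+12],speed=120)
def look(name=None):
    move_l([563,Y,215],speed=200);r,im=line()
    if name: cv2.imwrite(name,im[:,:,::-1])
    print("line row",r,"t",get_obs()["t"])
E
python3 - <<'E'
from h import *
print(line()[0])
move_l([563,Y,135],speed=150)
stroke(563,11,130)
look("pics/w2.png")
E
```

```text
242.25357024244437
contact 126.0 4.846443870243396
[-1.3 -0.3  6.5]
[-0.7 -0.7  7.1]
[ 0.2 -0.4  6.3]
[-0.9 -1.4  7. ]
line row 259.39582626399726 t 10.1417
```

Run:
```python
import cv2,numpy as np
a=[cv2.resize(cv2.imread(f"pics/w{i}.png")[190:310,270:365],None,fx=4,fy=4.8,interpolation=cv2.INTER_CUBIC) for i in (1,2)]
cv2.imwrite("pics/c2.png",np.hstack(a))
```

```text
(no output)
```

View pics/c2.png

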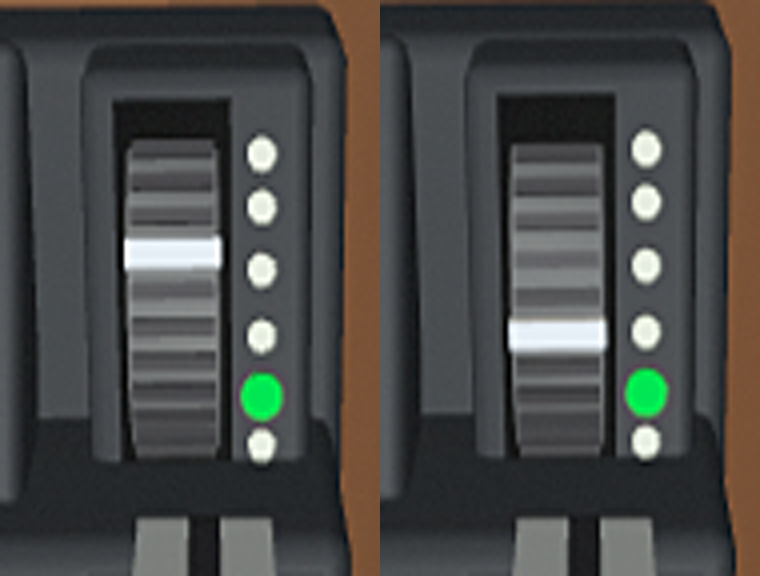

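Run:
```python
from h import *
from scipy.spatial.transform import Rotation as Ro
k=get_calibration("wrist");M=np.array(k["mount"]);o=get_obs();R=Ro.from_euler("xyz",o["ee_rot"],degrees=True).as_matrix();T=o["tcp_pos"]
print(T,o["ee_rot"],"cam",T+R@M[:3,3],"axis",R@M[:3,2])
ks=get_calibration("side");print("sidecam",-np.array(ks["R"]).T@ks["t"])
def pw(X):
    q=M[:3,:3].T@(R.T@(np.array(X)-T)-M[:3,3]);return np.array([k["fx"]*q[0]/q[2]+k["cx"],k["fy"]*q[1]/q[2]+k["cy"]])
cw=lambda uv:(uv-[270,190])*[4,4.8]
cs=lambda uv:(uv-[260,300])*3.4
p=np.load("clock.npy");c,s=np.cos(p[2]),np.sin(p[2])
W=lambda L:np.array([[c,-s,0],[s,c,0],[0,0,1]])@np.array(L,float)+[p[0],p[1],65]
for i in range(6):
    a=np.radians(20*(i-2.5));x=-26+28*np.sin(a);D=W([x,86,50]);Li=W([x,70,34+28*np.cos(a)])
    print(i,"wrist dot,line",cw(pw(D)).round(),cw(pw(Li)).round(),"side",cs(proj("side",D)).round(),cs(proj("side",Li)).round())
```

```text
[561.41844678 148.4035491  212.74581567] [ 1.79971769e+02  2.23325981e-01 -1.04954158e-03] cam [641.30174762 148.64265718 356.26567305] axis [-0.31449192 -0.00109399 -0.94925952]
sidecam [ 439.54064219 -133.77118192  866.03766901]
0 wrist dot,line [288. 139.] [189. 143.] side [386. 458.] [376. 419.]
1 wrist dot,line [287. 192.] [188. 210.] side [369. 461.] [360. 417.]
2 wrist dot,line [286. 255.] [188. 284.] side [347. 466.] [339. 418.]
3 wrist dot,line [285. 322.] [189. 352.] side [325. 470.] [317. 422.]
4 wrist dot,line [284. 382.] [189. 406.] side [303. 475.] [295. 430.]
5 wrist dot,line [283. 431.] [190. 437.] side [286. 478.] [277. 439.]
```

```bash
cat >> h.py <<'E'
def above(name):
    move_l([563,Y,225],speed=200);move_l([476,Y,225],speed=200);wait(0.3)
    im=get_image("wrist");cv2.imwrite(name,im[:,:,::-1]);o=get_obs();print(o["tcp_pos"].round(1),o["t"])
    return im
E
python3 - <<'E'
from h import *
im=above("pics/w3.png")
cv2.imwrite("pics/c3.png",cv2.resize(im[60:210,260:380,::-1],None,fx=4,fy=4,interpolation=cv2.INTER_CUBIC))
E
```

```text
[476.6 148.5 224.9] 11.325
```

View pics/c3.png

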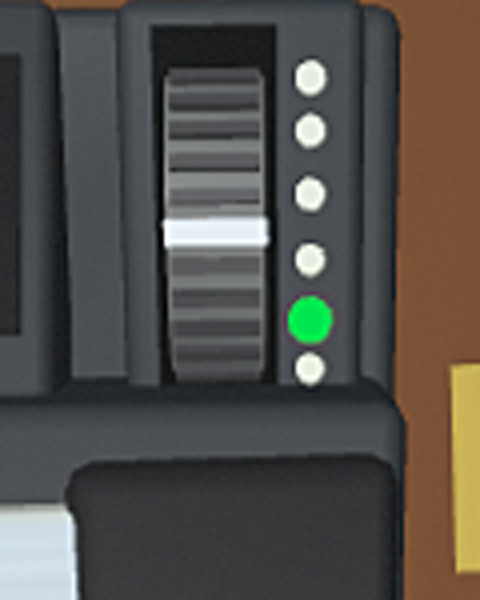

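From directly above, the line at (217,232) in the crop stands between dot 2 (194) and dot 3 (260), just past the crest. So the wheel is off a click. I'll continue in small strokes, measuring the line against the dots each time.

```bash
cat >> h.py <<'E'
def click(name):
    im=above(name).astype(int);g=im[60:210,260:380]
    b=g[:,70:85];m=((b.max(axis=2)>170)&((b.min(axis=2)>150)|(b[:,:,1]-b[:,:,0]>100))).astype(np.uint8)
    n,_,st,ce=cv2.connectedComponentsWithStats(m);d=sorted(ce[i][1] for i in range(1,n) if st[i,4]>15)
    s=g[:,44:64].min(axis=2).mean(axis=1);w=np.clip(s-150,0,None);l=np.arange(150)@w/max(w.sum(),1e-9)
    c=np.interp(l,d,range(len(d)));print("dots",np.round(d,1),"line",round(l,1),"click",round(c,2));return c
E
python3 - <<'E'
from h import *
click("pics/w4.png")
move_l([563,Y,225],speed=200)
stroke(563,7,130,n=2)
click("pics/w5.png")
E
```

```text
[476.6 148.5 224.9] 12.8417
dots [18.9 32.2 48.  64.4 79.4 91.6] line 57.4 click 2.57
contact 126.0 5.629229593628251
[-0.5 -0.2  6.7]
[ 0.4 -1.4  7.3]
[476.7 148.5 225. ] 18.8833
dots [18.9 32.4 48.1 64.4 79.5 91.7] line 65.3 click 3.06
```

Run:
```python
from h import *
move_l([563,Y,225],speed=300)
stroke(563,9,128,n=2)
click("pics/w6.png")
```

```text
contact 126.0 5.234243269324378
[-0.2  0.1  5.4]
[-1.  -0.4  5.7]
[476.6 148.5 225. ] 23.8167
dots [18.9 32.4 48.1 64.4 79.5 91.7] line 75.6 click 3.74
```

Run:
```python
from h import *
move_l([563,Y,225],speed=300)
stroke(563,4.5,127.5,n=1)
click("pics/w7.png")
```

```text
contact 126.0 5.253279601246025
[-1.1  0.1  7.1]
[476.6 148.5 225. ] 28.25
dots [18.9 32.4 48.1 64.4 79.5 91.7] line 81.0 click 4.12
```

Line at 4.1, standing at the green dot. Now the rocker.

```bash
python3 - <<'E'
from h import *
A=[-120,0,0]
print([solve_ik(p,A) is not None for p in ([506,195,225],[506,296,208],[506,296,175])])
goto([506,195,225],A)
move_l([506,296,208],speed=120)
print(get_obs()["t"],get_obs()["tcp_pos"].round(1))
z=197
while z>=174:
    move_l([506,296,z],speed=50);f=get_obs()["wrist_force"];print(z,f.round(1))
    if f[2]>12: break
    z-=3
move_l([506,296,208],speed=120);move_l([506,190,225],speed=150)
cv2.imwrite("pics/s8.png",get_image("side")[240:480,140:520,::-1]);print(get_obs()["t"])
E
python3 -c "
import cv2;a=cv2.imread('pics/s8.png');cv2.imwrite('pics/s8b.png',cv2.resize(a,None,fx=2,fy=2))"
```

```text
[True, True, True]
30.1917 [506.2 295.8 208.2]
197 [0.2 0.7 0.1]
194 [ 0.8  0.5 -1. ]
191 [-0.3  0.2  0.5]
188 [ 0.4 -0.3  0.7]
185 [1.  0.1 0.8]
182 [1.  1.1 3.7]
179 [0.3 0.7 1.3]
176 [-3.1 -0.1 10.3]
33.6417
```

View pics/s8b.png

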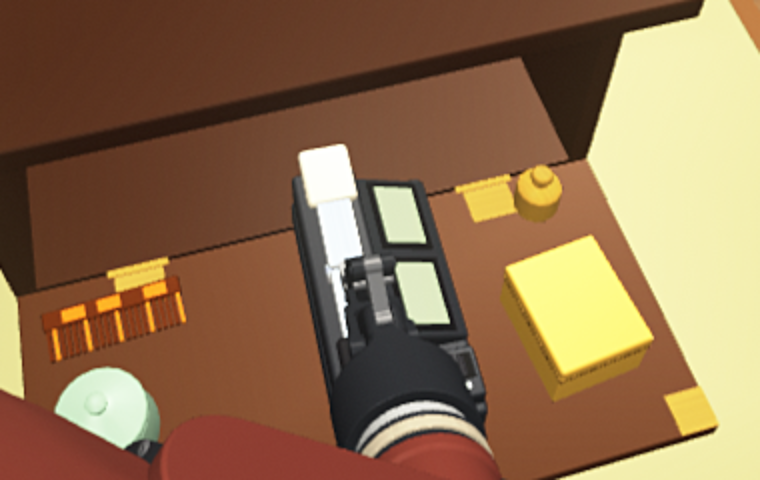

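The pale pad is still at its old place, full-image (304,327), so the rocker hasn't snapped. I need to press deeper.

```bash
python3 - <<'E'
from h import *
move_l([506,296,206],speed=200);move_l([506,296,186],speed=100)
z=180
while z>=166:
    move_l([506,296,z],speed=60);o=get_obs();f=o["wrist_force"];print(z,o["tcp_pos"].round(1),f.round(1),round(o["t"],2))
    if f[2]>25: break
    z-=2
move_l([506,296,206],speed=150);move_l([506,190,225],speed=200)
im=get_image("side");cv2.imwrite("pics/s9.png",im[:,:,::-1]);print(get_obs()["t"])
def cen(im):
    g=im[300:350,275:330].astype(int);m=(g.min(axis=2)>200);ys,xs=np.nonzero(m);return xs.min()+275,ys.min()+300,xs.mean()+275
print(cen(im),cen(cv2.imread("pics/side0.png")[:,:,::-1]))
E
python3 -c "
import cv2;a=cv2.imread('pics/s9.png')[300:460,270:400];cv2.imwrite('pics/s9b.png',cv2.resize(a,None,fx=3.5,fy=3.5))"
```

```text
180 [506.4 295.9 180.2] [2.  0.6 1.7] 34.93
178 [506.4 296.1 178.4] [1.7 0.9 2.4] 35.18
176 [506.6 296.3 178.4] [-2.  -1.4  9.9] 35.43
174 [507.1 296.6 178.5] [-3.2 -2.5 15.4] 35.68
172 [507.9 297.  178.7] [-3.5 -3.4 22.9] 35.93
170 [509.2 297.2 178.8] [-2.4 -4.1 26.5] 36.18
37.3167
(np.int64(290), np.int64(312), np.float64(304.590243902439)) (np.int64(290), np.int64(312), np.float64(304.590243902439))
```

View pics/s9b.png

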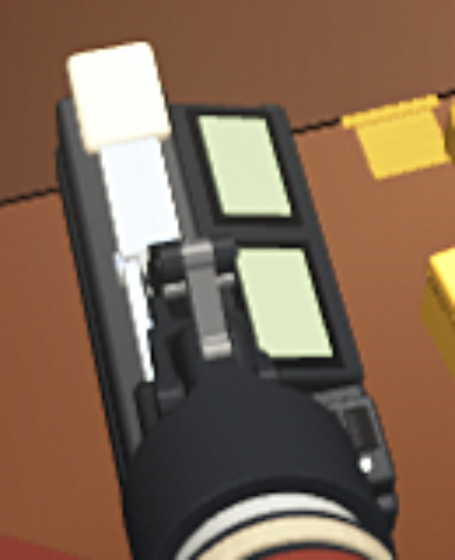

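The tip stopped hard at z 178 with the pad unmoved. In this orientation the finger linkage, which spreads vertically, is landing on the rocker near its pivot. I'll turn the gripper so that the linkage spreads horizontally, and tilt it 50°.

```bash
python3 - <<'E'
from h import *
A=[180,-50,90]
print([solve_ik(p,A) is not None for p in ([506,195,240],[506,290,204],[506,290,168])])
goto([506,195,240],A)
move_l([506,290,204],speed=150)
for z in (188,182,176,172,169):
    move_l([506,290,z],speed=60);o=get_obs();f=o["wrist_force"];print(z,o["tcp_pos"].round(1),f.round(1),round(o["t"],2))
    if f[2]>20: break
move_l([506,290,204],speed=150);move_l([506,190,240],speed=200)
im=get_image("side");cv2.imwrite("pics/s10.png",im[:,:,::-1]);print(get_obs()["t"])
def cen(im):
    g=im[300:350,275:330].astype(int);m=(g.min(axis=2)>200);ys,xs=np.nonzero(m);return xs.min()+275,ys.min()+300,xs.mean()+275
print(cen(im),cen(cv2.imread("pics/side0.png")[:,:,::-1]))
E
python3 -c "
import cv2;a=cv2.imread('pics/s10.png')[280:480,150:480];cv2.imwrite('pics/s10b.png',cv2.resize(a,None,fx=2.4,fy=2.4))"
```

```text
[True, True, True]
188 [505.7 289.7 187.3] [ 0.3  0.8 -0.8] 39.84
182 [506.7 290.1 182.5] [1.4 0.2 1.2] 40.09
176 [505.2 289.8 174.9] [-0.8 -0.2  0.2] 40.34
172 [505.4 289.9 171.3] [ 0.4 -0.3  0.7] 40.59
169 [506.2 290.  169. ] [ 0.2 -0.9  0.8] 40.84
41.9583
(np.int64(290), np.int64(319), np.float64(304.4381520119225)) (np.int64(290), np.int64(312), np.float64(304.590243902439))
```

View pics/s10b.png

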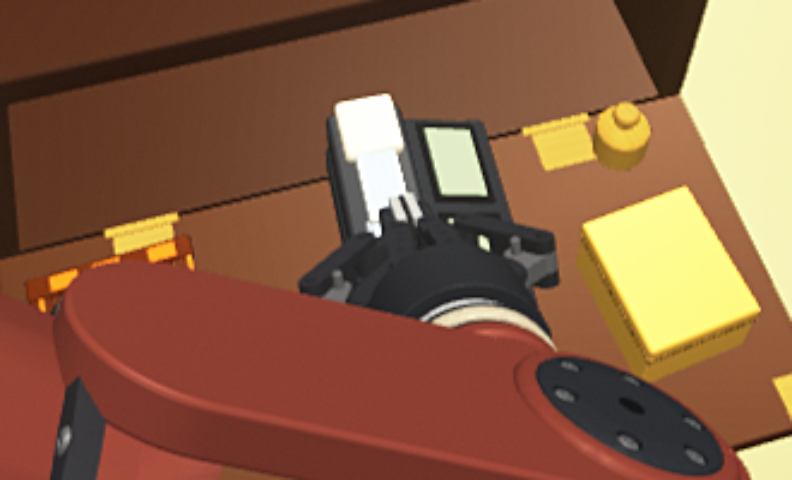

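The pale pad has dropped by 7 rows (its top edge went from row 312 to 319), so the rocker has snapped over. What shows of the flap's things stands where it was, and the gripper is clear. Handing in.

```bash
python3 -c "
from station import *
print(get_obs()['wrist_force']);print(sign_off())"
```

```text
[-0.0606412  -0.07566114  0.31980366]
the job is handed in; nothing more can be done
None
```

I handed the job in at about 42 s: the wheel's white line was at the green dot (read as click 4.1) before the rocker work and not re-checked after, and the rocker then snapped over, on the third press; in the first two the gripper's linkage seems to have pressed on the rocker near its pivot (up to 26 N), with no visible shift of the clock.

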